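# Shim the rocking honey press

### The job

The honey press rocks because the rubber pad is missing under the bare steel foot below its red corner lug. Slide the two pine shims under that foot one by one, letting go of the first before bringing the second, so that they lie flat, one on the other, reaching well past the middle of the foot; then press down firmly on the red lug to prove that the press now bears on the shims, and let go. Leave the press where it stands and do not disturb the jar, the queen cage or the entrance reducer.

Things in the scene. Friction and masses are not known exactly. Their poses are not given: they have to be found in the camera images.
- press: Honey press, 4 kg, 350 mm tall, loose: basket and green screw frame on a board 210 x 270 mm (top 75, underside 50 mm up). Origin on the counter midway between its feet; x to its back (away from robot), y to its left. Foot centres at x +-150, y +-90 mm; it leans on 3 conical rubber pads 19.5 mm high; the front right foot (-150, -90) lacks its pad. Board front at x -105, basket frame behind x -76.
- press_stub (a point): Centre of the underside of the bare steel foot, 38 mm across with its lower edge bevelled (flat underside 24 mm across), which hangs 19.5 mm above the counter at the start. Axes as the press. The space under it is open from the front (-x of the press) and from the outer side (-y). Pressed down without shims, it sinks to the counter.
- press_lug (a point): Top centre of the red lug over that foot, 50 mm above the counter. The lug is 10 mm thick, 50 mm wide (y), reaching 30 mm further forward (-x) and 45 mm back to the board. Axes as the press. About 4 N (3 to 5) down on it rocks the press; with both shims in it gives some 1.5 mm, then is firm; 10 N is a firm press.
- shim_a_mid (a point): Centre of one pine shim, a loose flat slat 130 x 40 x 9 mm (x long, y wide, z thick) with half-round ends (no front or back), 30 g, lying flat on the counter, centre 4.5 mm up. The two shims are alike and either may go first; together they are 18 mm thick.
- shim_b_mid (a point): Centre of the other pine shim, exactly like the first.
- jar_mid (a point): Centre of the squat amber glass jar, 84 mm across, 85 mm tall, standing on the counter; leave alone.
- queen_cage_mid (a point): Centre of the yellow plastic queen cage, about 99 x 36 x 14 mm, x along its length; leave alone.
- reducer_mid (a point): Centre of the grey pine entrance reducer, a notched stick 200 x 20 x 20 mm, x along its length; not a shim, leave alone.
There are look-alikes about, which are no part of the job. What is shaped like the part that bears shim_b_mid but purple or turquoise is not meant. What is shaped like the part that bears shim_a_mid but yellow is not meant.

How it is judged:
By the outcome, as a careful person would: the job done as asked, in the order asked, and still so for the second after the job is handed in, with the robot touching nothing.
It also fails if it takes over 69 s, if anything falls off the work surface, if the arm or the gripper's body presses on something with over 40 N, if the wrist force passes 120 N, or if a joint passes its speed limit or range.

### The arm

A 6-joint arm with a two-finger parallel gripper is mounted at the origin on the work surface. World frame = base frame: x ahead of the robot, y to its left, z up, the work surface at z = 0. Lengths are in m, angles in rad, forces in N, time in s.
With the tool pointing down it reaches from about 0.4 to 0.825 m from the base axis. Payload 7 kg.
Tool frame: the origin (TCP) lies between the finger pads; the fingertips stand 8 mm ahead of it and the grasp point (between the pads) lies 11 mm behind it (arm.finger_overhang is the distance from the TCP to the fingertips, in m); z points along the fingers, y is the line along which they close (so a half turn about z gives the same grasp; the last joint's range is limited). The gripper opens to 88 mm and grips with 3 to 60 N. Pads are 19 mm wide; open, the fingers measure 130 mm over their backs; the gripper's body (78 mm by 193 mm) begins 47 mm behind the grasp point.
Start: joints at [-0.987, 0.359, 0.012, 0, -1.224, -0.288], TCP at [0.197, -0.646, 0.235] pointing down, gripper open.
Joint ranges: [-3.07, 3.07], [-1.43, 2.12], [-1.02, 1.25], [-3.03, 1.67], [-3.05, -0], [-3.03, 3.03]. Speed limits (rad/s): [2.39, 2.39, 3.01, 3.14, 3.14, 3.14].

### API

Orientations are given as [roll, pitch, yaw] about the fixed x, y, z axes, in that order (R = Rz(yaw) Ry(pitch) Rx(roll)).
In Python, from station import arm gives the robot as it stands.
- The arm moves only by the tool move_arm, never from a script. Its argument "rows" is text: rows parted by semicolons, each of 7 numbers parted by spaces: the turn, a rotation vector about the tool's x, y, z in degrees, then the shift along the tool's x, y, z in m, then the finger opening in m, from 0 to 0.0876. A call has 1 to 8 rows; each row shifts and turns the commanded pose from where the row before left it, along the tool's axes as they then stand; what a row does not reach is not made up. A row lasts 1/8 s, in which the tool goes at most 62.5 mm and 10.7 degrees, less where a joint would pass 70% of its speed; a pose out of reach is approached as far as the arm can. A call is refused whole if a number of a shift passes 0.0625 or a number of a turn 10.7, either way. A call with a gripper value outside its range is refused whole. The fingers move at their own pace and stop on an object; "squeeze" is the grip in N (left out, the last holds). Time passes only in rows, so rows that do not move let the fingers close. It gives the time, the measured TCP pose, the force, the opening and the grip force at its end, in the units of the state.
- arm.get_state(): the state, without advancing time (a new reading comes with each control period).
- arm.grab_frame(name): name is "scene" or "top"; returns (picture, depth): 400x640x3 uint8, blue, green, red; 400x640 float32, m along the optical axis (not along the pixel's ray), 0 where there is no reading.
- arm.camera_model(name): a dict with "mtx" (3x3 intrinsics, pixels), "camera_from_world" (4x4, takes a point from world to camera coordinates). Camera axes: x right, y down, z forward; pixel columns grow to the right and rows downward; lengths in m; the calibration is good to about 2 mm. A picture is of the moment at which its call begins. camera_model takes no time and is no camera call.
- arm.job_done(): hands the job in; it is judged then, once.
The state is a dict: "t": time; "q": joint angles; "qd": joint speeds; "joint_efforts": joint torques, N m; "eef_pos": TCP position; "ee_rot": TCP orientation; "force": force on the tool from outside, world axes, zero at the start; "moment": the same for the moment, N m; "width": finger opening in m; "gripper_force": force on a finger pad.
Only numpy, scipy, OpenCV 4.12 (cv2) and the standard library are available. Lean on these libraries where they do the work, as an engineer would, in place of code of your own. Each camera call takes 0.05 s, during which the arm holds its last target. There are 200 camera calls.

## Working session

There is one attempt and no reset: what is moved stays moved. The work goes in short steps, Python scripts to look and compute and a tool call to move; the robot and the scene stay as the last step left them, time stands still between calls to the robot, and variables do not carry over. Pictures are saved under pics/ and viewed, at most 10 in all, crops included, and the job is handed in when it is done.

Besides the shell and the picture viewer there is one more tool, called after "Emit:" as name(argument=value, ...), one argument or row to a line, values as JSON. move_arm: Moves the arm, as the interface text tells. Its arguments: {"type":"object","properties":{"rows":{"type":"string"},"squeeze":{"type":"number"}},"required":["rows"]}

```bash
ls; mkdir -p pics; python3 - <<'E'
from station import arm
import cv2,numpy as np
for n in("scene","top"):
    p,d=arm.grab_frame(n); cv2.imwrite(f"pics/{n}0.png",p); np.save(f"{n}0.npy",d)
    m=arm.camera_model(n); print(n,m["mtx"].tolist(),np.round(m["camera_from_world"],3).tolist())
s=arm.get_state();print(s)
E
```

```text
pics
scene [[410.7770395891465, 0.0, 326.909127811441], [0.0, 410.7770395891465, 196.21271587436573], [0.0, 0.0, 1.0]] [[-0.105, 0.994, -0.017, 0.011], [0.665, 0.057, -0.744, -0.349], [-0.739, -0.09, -0.667, 1.934], [0.0, 0.0, 0.0, 1.0]]
top [[361.0923017424542, 0.0, 318.7718621182591], [0.0, 361.0923017424542, 199.73334356716202], [0.0, 0.0, 1.0]] [[-0.016, -1.0, -0.015, 0.044], [-0.982, 0.018, -0.189, 0.597], [0.19, 0.011, -0.982, 0.968], [0.0, 0.0, 0.0, 1.0]]
{'t': 0.1, 'q': array([-9.86906727e-01,  3.59329475e-01,  1.11841327e-02, -3.24317152e-04,
       -1.22411396e+00, -2.88087381e-01]), 'qd': array([ 0.00044193, -0.00049884,  0.00191513,  0.00111219, -0.00157623,
       -0.00280423]), 'joint_efforts': array([-1.54879333e-03, -5.84161091e+01,  2.93750238e+01,  7.01553941e+00,
        1.01540811e-02, -5.15859176e-05]), 'eef_pos': array([ 0.19662064, -0.64529262,  0.23371899]), 'ee_rot': array([ 3.14010334e+00, -1.23366529e-04, -2.84590076e+00]), 'force': array([0.46451885, 0.30810202, 0.47411273]), 'moment': array([-0.02576974,  0.04859532, -0.0148348 ]), 'gripper_force': 0.0, 'width': 0.08760866284187659}
```

View pics/scene0.png

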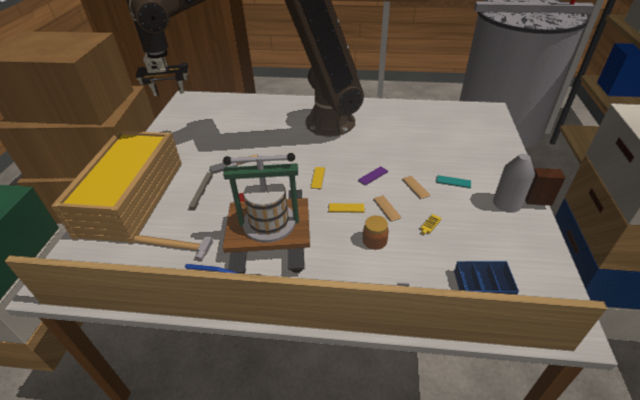

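View pics/top0.png

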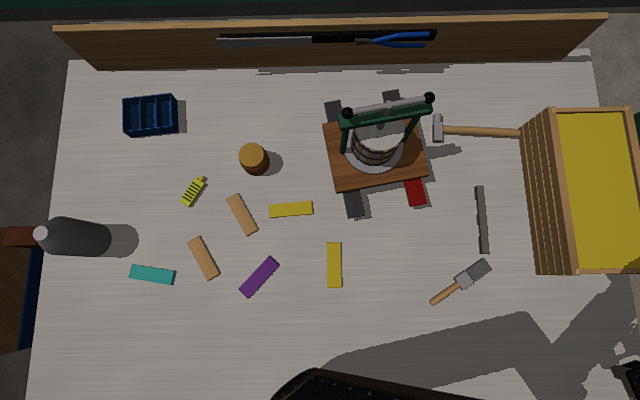

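The top view shows two natural-pine slats at (242,214) and (204,258), which fit the shims. The yellow ones (291,210), (334,265), purple (259,277) and turquoise (152,274) are look-alikes. The red lug is at (415,192), the jar at (253,158), the cage at (193,191) and the reducer, the grey stick, at (482,220). I'll measure these and confirm with a crop.

```bash
cat > h.py <<'E'
import numpy as np,cv2
from station import arm
def world(n,d,uv):
    m=arm.camera_model(n);T=np.linalg.inv(m["camera_from_world"]);K=np.linalg.inv(m["mtx"])
    uv=np.atleast_2d(uv); z=d[uv[:,1],uv[:,0]]
    c=(K@np.c_[uv,np.ones(len(uv))].T)*z
    return (T[:3,:3]@c).T+T[:3,3]
def onplane(n,uv,h):
    m=arm.camera_model(n);T=np.linalg.inv(m["camera_from_world"]);K=np.linalg.inv(m["mtx"])
    uv=np.atleast_2d(uv).astype(float); r=(T[:3,:3]@K@np.c_[uv,np.ones(len(uv))].T).T
    return T[:3,3]+r*((h-T[2,3])/r[:,2])[:,None]
def blob(n,p,lo,hi,seed,h):
    "min-area rect of colour blob at seed, on plane z=h -> centre, long-axis yaw deg, size"
    hsv=cv2.cvtColor(p,cv2.COLOR_BGR2HSV); k=cv2.inRange(hsv,np.array(lo),np.array(hi))
    c,l=cv2.connectedComponents(k); v=l[seed[1]-2:seed[1]+3,seed[0]-2:seed[0]+3]; v=v[v>0]
    if not len(v): return hsv[seed[1],seed[0]]
    ys,xs=np.where(l==np.bincount(v).argmax())
    w=onplane(n,np.c_[xs,ys],h)[:,:2]
    (c0,s,a)=cv2.minAreaRect((w*1000).astype(np.float32))
    if s[0]<s[1]: a+=90;s=s[::-1]
    return len(xs),np.round(c0,1),round(a,1),np.round(s,1)
E
python3 - <<'E'
from h import *
p=cv2.imread("pics/top0.png");d=np.load("top0.npy");hsv=cv2.cvtColor(p,cv2.COLOR_BGR2HSV)
for s in[(242,214),(204,258),(291,210),(30+385,192)]: print(hsv[s[1],s[0]],world("top",d,s))
for s in[(242,214),(204,258)]: print(blob("top",p,(8,60,90),(19,160,255),s,.009))
print(blob("top",p,(0,200,60),(5,255,255),(415,192),.05), blob("top",p,(170,200,60),(180,255,255),(415,192),.05))
print(world("top",d,[(253,158),(193,191),(482,220)]))
a=cv2.resize(p[180:300,120:360],None,fx=3.3,fy=3.3,interpolation=2)[:, :]
b=cv2.resize(p[80:240,300:500],None,fx=3.3,fy=3.3,interpolation=2)
cv2.imwrite("pics/c1.png",a);cv2.imwrite("pics/c2.png",b)
E
```

```text
[ 16 124 142] [[0.56901858 0.26304316 0.0067266 ]]
[ 16 125 141] [[0.44170796 0.3703673  0.00751372]]
[ 25 189 154] [[0.57838362 0.11739363 0.00673935]]
[  1 211  98] [[ 0.61634629 -0.24095656  0.05264066]]
(592, array([569.4, 265.2]), 29.5, array([127.5,  41.4]))
(628, array([442.4, 374.4]), 30.4, array([128.2,  41.1]))
(420, array([ 617.5, -241.7]), 10.3, array([73.4, 47.9])) [  1 211  98]
[[ 0.71638352  0.2177432   0.08571278]
 [ 0.63983548  0.4096426   0.01526313]
 [ 0.53652379 -0.43623156  0.02187575]]
```

View pics/c1.png

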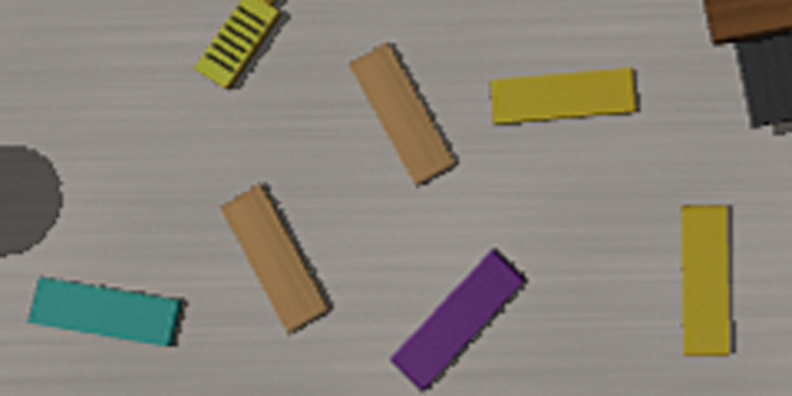

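View pics/c2.png

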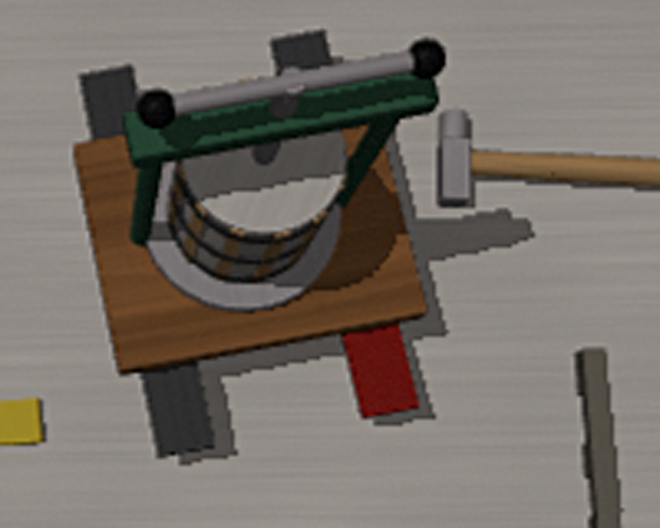

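Both slats at (204,258) and (242,214) are natural pine, unlike the yellow, purple and turquoise ones. The crop also shows the red lug on the front right of the press, with the press yawed about +10.3°. Next I'll work out the moves.

```bash
cat >> h.py <<'E'
from scipy.spatial.transform import Rotation as Rn
PY=np.radians(10.3); FOOT=np.array([.6101,-.2430]); PX=np.array([np.cos(PY),np.sin(PY)])
def delta(xyz,yawdeg):
    "shift in current tool axes, and tool turn (rotvec deg) to reach tool-down pose"
    s=arm.get_state();R=Rn.from_euler('xyz',s["ee_rot"]);G=Rn.from_euler('xyz',[np.pi,0,np.radians(yawdeg)])
    d=R.inv().apply(np.array(xyz)-s["eef_pos"]);t=np.degrees((R.inv()*G).as_rotvec())
    print("t",round(s["t"],2),"pos",np.round(s["eef_pos"],4),"F",np.round(s["force"],1),"w",round(s["width"],4))
    print("shift",np.round(d,4),"dist/62mm",round(np.linalg.norm(d)/.0625,1),"turn",np.round(t,1))
E
python3 - <<'E'
from h import *
d=np.load("top0.npy")
print(np.round(world("top",d,[(463,278),(480,270),(440,300),(545,200),(530,250),(570,115)]),3))
delta([.539,.248,.235],-150.5)
E
```

```text
[[ 0.374 -0.368  0.018]
 [ 0.395 -0.418  0.017]
 [ 0.315 -0.3    0.015]
 [ 0.579 -0.58   0.094]
 [ 0.449 -0.575  0.001]
 [ 0.798 -0.642  0.15 ]]
t 0.1 pos [ 0.1966 -0.6453  0.2337] F [0.5 0.3 0.5] w 0.0876
shift [-5.878e-01  7.548e-01 -2.000e-04] dist/62mm 15.3 turn [  0.1   0.  -12.6]
```

Emit:
move_arm(
  rows="0 0 0 -0.0367 0.0472 0 0.06;0 0 0 -0.0367 0.0472 0 0.06;0 0 0 -0.0367 0.0472 0 0.06;0 0 0 -0.0367 0.0472 0 0.06;0 0 0 -0.0367 0.0472 0 0.06;0 0 0 -0.0367 0.0472 0 0.06;0 0 0 -0.0367 0.0472 0 0.06;0 0 0 -0.0367 0.0472 0 0.06",
  squeeze=15,
)

```text
t: 1.1
eef_pos: [0.3677, -0.1971, 0.2347]
ee_rot: [-3.141, 0.001, -2.846]
force: [1.6, -0.0, 0.1]
width: 0.0604
gripper_force: 0.0
```

Emit:
move_arm(
  rows="0 0 0 -0.0367 0.0472 0 0.06;0 0 0 -0.0367 0.0472 0 0.06;0 0 0 -0.0367 0.0472 0 0.06;0 0 0 -0.0367 0.0472 0 0.06;0 0 0 -0.0367 0.0472 0 0.06;0 0 0 -0.0367 0.0472 0 0.06;0 0 -6.3 -0.0367 0.0472 0 0.06;0 0 -6.3 0 0 0 0.06",
)

```text
t: 2.1
eef_pos: [0.5177, 0.1954, 0.2332]
ee_rot: [-3.141, -0.002, -2.619]
force: [0.0, -1.3, -0.6]
width: 0.06
gripper_force: 0.0
```

```bash
python3 - <<'E'
from h import *
delta([.539,.248,.012],-150.5)
E
```

```text
t 2.1 pos [0.5177 0.1954 0.2332] F [ 0.  -1.3 -0.6] w 0.06
shift [-0.0451  0.0351  0.2211] dist/62mm 3.7 turn [-0.  -0.1  0.4]
```

Emit:
move_arm(
  rows="0 0 0 -0.0225 0.0175 0.02 0.06;0 0 0 -0.0225 0.0175 0.03 0.06;0 0 0 0 0 0.05 0.06;0 0 0 0 0 0.05 0.06;0 0 0 0 0 0.04 0.06;0 0 0 0 0 0.02 0.06;0 0 0 0 0 0.009 0.06;0 0 0 0 0 0 0.06",
)

```text
t: 3.1
eef_pos: [0.5388, 0.2446, 0.0153]
ee_rot: [-3.141, -0.001, -2.626]
force: [-0.6, 0.2, -0.1]
width: 0.0604
gripper_force: 0.0
```

```bash
python3 - <<'E'
from h import *
delta([.539,.248,.0105],-150.5)
E
```

```text
t 3.1 pos [0.5388 0.2446 0.0153] F [-0.6  0.2 -0.1] w 0.0604
shift [-0.0019  0.0028  0.0048] dist/62mm 0.1 turn [-0.  -0.   0.1]
```

Lower and close, then lift and check.

Emit:
move_arm(
  rows="0 0 0 0 0.003 0.005 0.06;0 0 0 0 0 0 0.03;0 0 0 0 0 0 0.03;0 0 0 0 0 0 0.03;0 0 0 0 0 0 0.03;0 0 0 0 0 -0.03 0.03;0 0 0 0 0 -0.05 0.03;0 0 0 0 0 0 0.03",
)

```text
t: 4.1
eef_pos: [0.5395, 0.2489, 0.0946]
ee_rot: [3.141, 0.007, -2.625]
force: [-0.3, -0.0, -0.7]
width: 0.0398
gripper_force: 15.0
```

```bash
python3 - <<'E'
from h import *
p,d=arm.grab_frame("top");q,e=arm.grab_frame("scene")
a=cv2.resize(p[130:300,120:380],None,fx=1.5,fy=1.5);b=cv2.resize(q[120:290,270:530],None,fx=1.5,fy=1.5)
cv2.imwrite("pics/g1.png",np.hstack([a,b]))
s=FOOT-.135*PX; delta([*s,.12],-169.7)
E
```

```text
t 4.2 pos [0.5374 0.2474 0.091 ] F [ 0.  -0.4 -1.4] w 0.0397
shift [ 0.3058 -0.4181 -0.0297] dist/62mm 8.3 turn [ 0.   0.1 19.2]
```

View pics/g1.png

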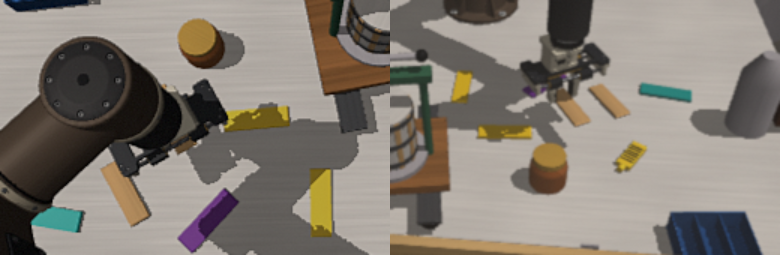

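The shim is held, pointing out of the gripper (scene half, about (572,107)), and the width of 39.7 mm fits. I'll carry it to the front of the foot.

Emit:
move_arm(
  rows="0 0 0 0.02 -0.0275 -0.01 0.03;0 0 0 0.034 -0.0465 -0.01 0.03;0 0 0 0.034 -0.0465 -0.01 0.03;0 0 0 0.034 -0.0465 0 0.03;0 0 0 0.034 -0.0465 0 0.03;0 0 0 0.034 -0.0465 0 0.03;0 0 0 0.034 -0.0465 0 0.03;0 0 0 0.034 -0.0465 0 0.03",
)

```text
t: 5.2
eef_pos: [0.4858, -0.1887, 0.1193]
ee_rot: [3.14, -0.002, -2.626]
force: [1.4, 0.7, -0.3]
width: 0.0395
gripper_force: 15.0
```

Emit:
move_arm(
  rows="0 0 0 0.034 -0.0465 0 0.03;0 0 9.6 0.014 -0.019 0 0.03;0 0 9.6 0 0 0 0.03;0 0 0 0 0 0.02 0.03;0 0 0 0 0 0.03 0.03;0 0 0 0 0 0.03 0.03;0 0 0 0 0 0 0.03;0 0 0 0 0 0 0.03",
)

```text
t: 6.2
eef_pos: [0.4776, -0.2678, 0.0407]
ee_rot: [3.142, -0.001, -2.961]
force: [-0.5, -0.4, 0.3]
width: 0.0399
gripper_force: 15.0
```

```bash
python3 - <<'E'
from h import *
s=FOOT-.135*PX; delta([*s,.0115],-169.7)
p,d=arm.grab_frame("top");cv2.imwrite("pics/t2.png",cv2.resize(p[140:300,340:500],None,fx=3.5,fy=3.5,interpolation=2))
E
```

```text
t 6.2 pos [ 0.4776 -0.2678  0.0407] F [-0.5 -0.4  0.3] w 0.0399
shift [0.0002 0.0007 0.0292] dist/62mm 0.5 turn [ 0.  -0.   0.1]
```

View pics/t2.png

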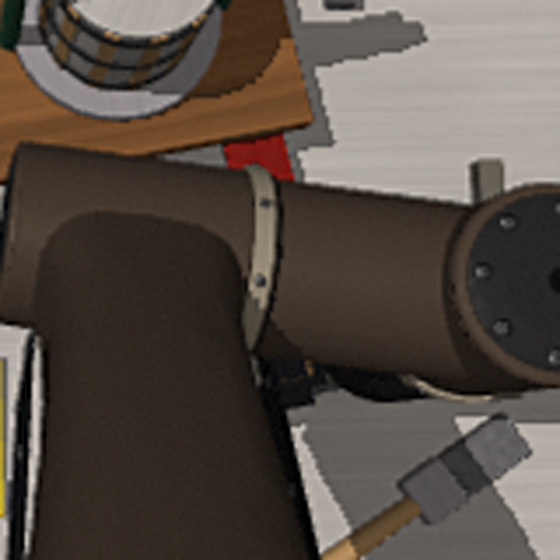

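The arm hides the shim from above; the lug and brush are clear. Lower to just over the counter and slide in 68 mm.

Emit:
move_arm(
  rows="0 0 0 0 0 0.015 0.03;0 0 0 0 0 0.012 0.03;0 0 0 0 0 0.003 0.03;0 0 0 0 0 0 0.03",
)

```text
t: 6.75
eef_pos: [0.4773, -0.2676, 0.0103]
ee_rot: [3.141, -0.001, -2.961]
force: [-0.1, 0.4, -0.3]
width: 0.0399
gripper_force: 15.0
```

```bash
python3 - <<'E'
from h import *
s=FOOT-.067*PX; delta([*s,.0115],-169.7)
q,e=arm.grab_frame("scene");cv2.imwrite("pics/s3.png",cv2.resize(q[120:280,180:360],None,fx=4,fy=3.7,interpolation=2))
E
```

```text
t 6.75 pos [ 0.4773 -0.2676  0.0103] F [-0.1  0.4 -0.3] w 0.0399
shift [-0.068   0.0004 -0.0013] dist/62mm 1.1 turn [ 0.  -0.   0.1]
```

View pics/s3.png

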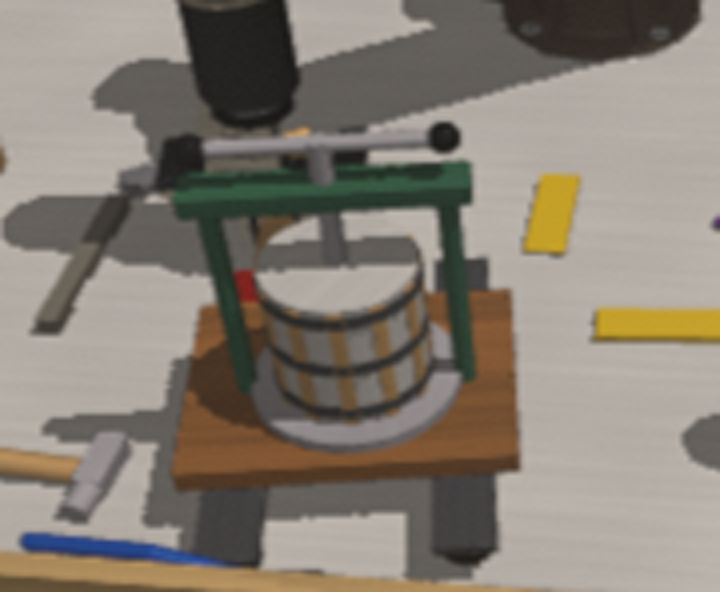

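The shim lies in front of the red lug (crop about (280,230) vs (245,285)). Slide in, watching the force.

Emit:
move_arm(
  rows="0 0 0 -0.008 0 0 0.03;0 0 0 -0.01 0 0 0.03;0 0 0 -0.01 0 0 0.03;0 0 0 -0.01 0 0 0.03;0 0 0 -0.01 0 0 0.03;0 0 0 -0.01 0 0 0.03;0 0 0 -0.01 0 0 0.03;0 0 0 0 0 0 0.03",
)

```text
t: 7.8
eef_pos: [0.5452, -0.2553, 0.0105]
ee_rot: [-3.141, 0.0, -2.961]
force: [0.2, -0.2, -0.2]
width: 0.0397
gripper_force: 15.0
```

Emit:
move_arm(
  rows="0 0 0 0 0 0 0.06;0 0 0 0 0 0 0.06;0 0 0 0 0 0 0.06;0 0 0 0 0 -0.005 0.06;0 0 0 0.02 0 -0.04 0.06;0 0 0 0.03 0 -0.05 0.06;0 0 0 0.02 0 -0.05 0.06;0 0 0 0 0 0 0.06",
)

```text
t: 8.8
eef_pos: [0.4768, -0.269, 0.1606]
ee_rot: [-3.138, 0.008, -2.961]
force: [1.5, 0.1, -0.4]
width: 0.0595
gripper_force: 0.0
```

```bash
python3 - <<'E'
from h import *
delta([.4122,.3567,.165],-149.6)
E
```

```text
t 8.8 pos [ 0.4768 -0.269   0.1606] F [ 1.5  0.1 -0.4] w 0.0595
shift [-0.0488  0.6271 -0.0063] dist/62mm 10.1 turn [ -0.3   0.4 -20.1]
```

Emit:
move_arm(
  rows="0 0 0 -0.0044 0.057 0 0.06;0 0 0 -0.0044 0.057 0 0.06;0 0 0 -0.0044 0.057 0 0.06;0 0 0 -0.0044 0.057 0 0.06;0 0 0 -0.0044 0.057 0 0.06;0 0 0 -0.0044 0.057 0 0.06;0 0 0 -0.0044 0.057 0 0.06;0 0 0 -0.0044 0.057 0 0.06",
)

```text
t: 9.8
eef_pos: [0.4276, 0.1889, 0.1555]
ee_rot: [3.141, 0.0, -2.961]
force: [1.5, 0.5, 1.1]
width: 0.0603
gripper_force: 0.0
```

Emit:
move_arm(
  rows="0 0 0 -0.0044 0.057 0 0.06;0 0 0 -0.0044 0.057 0 0.06;0 0 -10 -0.0044 0.057 0 0.06;0 0 -10 0 0 0 0.06;0 0 0 0 0 0.04 0.06;0 0 0 0 0 0.05 0.06;0 0 0 0 0 0.03 0.06;0 0 0 0 0 0 0.06",
)

```text
t: 10.8
eef_pos: [0.4095, 0.3558, 0.0331]
ee_rot: [-3.139, -0.005, -2.612]
force: [0.2, -0.4, 0.9]
width: 0.0603
gripper_force: 0.0
```

```bash
python3 - <<'E'
from h import *
delta([.4122,.3567,.0105],-149.6)
p,d=arm.grab_frame("top");cv2.imwrite("pics/t4.png",cv2.resize(p[140:300,330:490],None,fx=3.5,fy=3.5,interpolation=2));np.save("t4.npy",d);cv2.imwrite("pics/t4full.png",p)
print(blob("top",p,(8,60,60),(19,160,255),(422,232),.009),blob("top",p,(0,200,60),(5,255,255),(415,192),.05))
E
```

```text
t 10.8 pos [0.4095 0.3558 0.0331] F [ 0.2 -0.4  0.9] w 0.0603
shift [-0.0029 -0.0005  0.0226] dist/62mm 0.4 turn [-0.2 -0.3 -0.1]
[ 14  20 163] (425, array([ 617.2, -241.4]), 10.3, array([73.9, 48.6]))
```

View pics/t4.png

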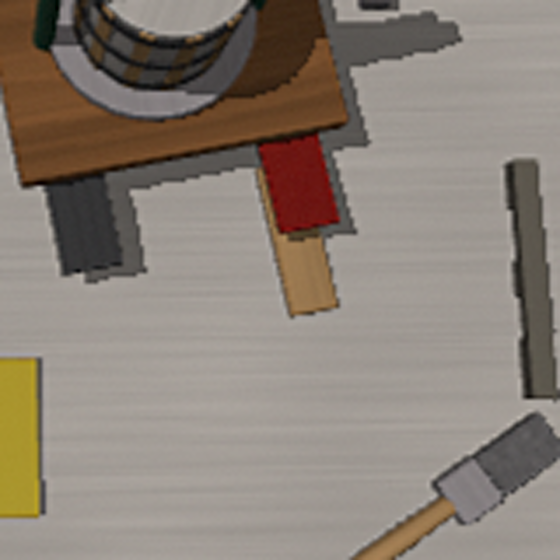

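The first shim (crop (305,280)) lies aligned under the red lug and the press has not moved. I'll measure its outer end and grasp the second.

```bash
python3 - <<'E'
from h import *
p=cv2.imread("pics/t4full.png")
hsv=cv2.cvtColor(p,cv2.COLOR_BGR2HSV);print(hsv[220,417])
k=cv2.inRange(hsv[205:240,400:435],(8,60,60),(22,170,255));ys,xs=np.where(k)
w=onplane("top",np.c_[xs+400,ys+205],.009)[:,:2]-FOOT
PYv=np.array([-PX[1],PX[0]]);print(len(xs),"along",np.percentile(w@PX,[0,1,50,100]),"lat",np.percentile(w@PYv,[1,99]))
E
```

```text
[ 16 121 152]
345 along [-0.09543084 -0.09485765 -0.06054367 -0.02000374] lat [-0.01873471  0.022174  ]
```

Emit:
move_arm(
  rows="0 0 0 -0.003 0 0.01 0.06;0 0 0 0 0 0.0125 0.06;0 0 0 0 0 0 0.03;0 0 0 0 0 0 0.03;0 0 0 0 0 0 0.03;0 0 0 0 0 0 0.03;0 0 0 0 0 -0.03 0.03;0 0 0 0 0 -0.05 0.03",
)

```text
t: 11.85
eef_pos: [0.4124, 0.3578, 0.0926]
ee_rot: [-3.14, -0.004, -2.612]
force: [-0.0, 1.7, -0.8]
width: 0.0396
gripper_force: 14.9
```

```bash
python3 - <<'E'
from h import *
s=FOOT-.138*PX; delta([*s,.12],-169.7)
E
```

```text
t 11.85 pos [0.4124 0.3578 0.0926] F [-0.   1.7 -0.8] w 0.0396
shift [ 0.2626 -0.5712 -0.0255] dist/62mm 10.1 turn [-0.1 -0.2 20. ]
```

Emit:
move_arm(
  rows="0 0 0 0.0239 -0.0519 -0.009 0.03;0 0 0 0.0239 -0.0519 -0.009 0.03;0 0 0 0.0239 -0.0519 -0.008 0.03;0 0 0 0.0239 -0.0519 0 0.03;0 0 0 0.0239 -0.0519 0 0.03;0 0 0 0.0239 -0.0519 0 0.03;0 0 0 0.0239 -0.0519 0 0.03;0 0 0 0.0239 -0.0519 0 0.03",
)

```text
t: 12.85
eef_pos: [0.458, -0.0977, 0.1196]
ee_rot: [-3.141, 0.001, -2.611]
force: [1.5, 1.0, -1.0]
width: 0.0397
gripper_force: 15.0
```

Emit:
move_arm(
  rows="0 0 0 0.0239 -0.0519 0 0.03;0 0 0 0.0239 -0.0519 0 0.03;0 0 0 0.0239 -0.0519 0 0.03;0 0 10 0 0 0 0.03;0 0 10 0 0 0 0.03;0 0 0 0 0 0.03 0.03;0 0 0 0 0 0.02 0.03;0 0 0 0 0 0 0.03",
)

```text
t: 13.85
eef_pos: [0.4735, -0.2663, 0.0679]
ee_rot: [3.14, -0.003, -2.961]
force: [-0.3, 0.1, 0.5]
width: 0.0395
gripper_force: 14.9
```

```bash
python3 - <<'E'
from h import *
s=FOOT-.138*PX+.0015*np.array([-PX[1],PX[0]]); delta([*s,.0225],-169.7)
E
```

```text
t 13.85 pos [ 0.4735 -0.2663  0.0679] F [-0.3  0.1  0.5] w 0.0395
shift [-0.0007 -0.      0.0454] dist/62mm 0.7 turn [ 0.1 -0.2  0. ]
```

Emit:
move_arm(
  rows="0 0 0 0 0 0.02 0.03;0 0 0 0 0 0.02 0.03;0 0 0 0 0 0.005 0.03;0 0 0 0 0 0 0.03;0 0 0 0 0 0 0.03;0 0 0 0 0 0 0.03",
)

```text
t: 14.6
eef_pos: [0.4752, -0.2666, 0.0248]
ee_rot: [-3.141, 0.001, -2.961]
force: [0.0, -0.6, 0.6]
width: 0.0398
gripper_force: 14.9
```

Emit:
move_arm(
  rows="0 0 0 0 0 0.0015 0.03;0 0 0 0 0 0 0.03;0 0 0 0 0 0 0.03",
)

```text
t: 14.98
eef_pos: [0.4747, -0.2665, 0.0226]
ee_rot: [3.142, -0.0, -2.961]
force: [0.0, 0.5, -0.2]
width: 0.0395
gripper_force: 14.9
```

Emit:
move_arm(
  rows="0 0 0 0 0 0.001 0.03;0 0 0 0 0 0 0.03;0 0 0 0 0 0 0.03",
)

```text
t: 15.35
eef_pos: [0.4747, -0.2665, 0.0216]
ee_rot: [-3.142, 0.0, -2.961]
force: [-1.0, -0.1, 1.4]
width: 0.0394
gripper_force: 14.9
```

Emit:
move_arm(
  rows="0 0 0 0 0 0.001 0.03;0 0 0 0 0 0 0.03;0 0 0 0 0 0 0.03",
)

```text
t: 15.72
eef_pos: [0.4748, -0.2666, 0.0206]
ee_rot: [-3.141, 0.0, -2.961]
force: [-1.2, -1.3, 2.8]
width: 0.0399
gripper_force: 15.0
```

```bash
python3 - <<'E'
from h import *
L=[]
for i in range(6):
    arm.grab_frame("scene") if i else 0; s=arm.get_state(); L.append([s["eef_pos"][2],s["force"][2],s["moment"][0],s["moment"][1],*s["ee_rot"][:2]])
print(np.round(L,4))
E
```

```text
[[ 2.0600e-02  2.7805e+00 -3.5150e-01  1.9630e-01 -3.1415e+00  1.0000e-04]
 [ 2.0600e-02  1.5029e+00 -2.9920e-01  1.4030e-01 -3.1415e+00  0.0000e+00]
 [ 2.0600e-02  1.8523e+00 -3.9880e-01  2.1290e-01 -3.1415e+00  0.0000e+00]
 [ 2.0600e-02  1.5392e+00 -3.9350e-01  1.3980e-01 -3.1416e+00  0.0000e+00]
 [ 2.0600e-02  2.1718e+00 -3.6310e-01  1.4370e-01 -3.1415e+00  1.0000e-04]
 [ 2.0600e-02  1.8397e+00 -3.4100e-01  1.4730e-01 -3.1415e+00  1.0000e-04]]
```

```bash
python3 - <<'E'
from h import *
s=arm.get_state();print(s["force"],s["moment"])
PYv=np.array([-PX[1],PX[0]])
yy,xx=np.mgrid[0:400,0:640];uv=np.c_[xx.ravel(),yy.ravel()]
for n in("scene","top"):
    D=[];
    for i in range(4): p,d=arm.grab_frame(n);D.append(d)
    d=np.median(D,0)
    cv2.imwrite(f"pics/x_{n}.png",p)
    w=world(n,d,uv);hsv=cv2.cvtColor(p,cv2.COLOR_BGR2HSV).reshape(-1,3)
    r=w[:,:2]-FOOT;a=r@PX;l=r@PYv
    m=(a>-.22)&(a<0)&(abs(l)<.035)&(w[:,2]<.04)&(hsv[:,0]>7)&(hsv[:,0]<23)&(hsv[:,1]>60)
    print(n,m.sum())
    for x0 in np.arange(-.2,0,.01):
        k=m&(a>=x0)&(a<x0+.01)
        if k.sum()>2: print(round(x0,3),k.sum(),np.round(np.percentile(w[k,2],[10,50,90])*1000,1),np.round(np.percentile(l[k],[5,95])*1000))
E
```

```text
[-0.97251947 -1.03235416  1.83968953] [-0.34101496  0.14729928 -0.05854517]
scene 52
-0.16 6 [13.6 14.3 15.4] [-14.  15.]
-0.15 14 [13.7 15.4 16.5] [-15.  15.]
-0.14 11 [14.6 15.1 16. ] [-17.  10.]
-0.13 9 [13.4 16.9 22.1] [-16.  16.]
-0.12 4 [15.3 16.5 17.1] [-15.  -8.]
-0.11 3 [17.2 17.4 18. ] [-14.  -7.]
top 3
```

The depth shows the second shim tipped up slightly: it was gripped about 2.5 mm higher than I assumed, so I pressed it too low. I'll lay it flat on the counter alongside and grip it afresh.

Emit:
move_arm(
  rows="0 0 0 0 0 -0.01 0.03;0 0 0 0 0 -0.01 0.03;0 0 0 0.01 0.03 0 0.03;0 0 0 0.01 0.03 0 0.03;0 0 0 0 0 0.015 0.03;0 0 0 0 0 0.012 0.03;0 0 0 0 0 0 0.03;0 0 0 0 0 0 0.03",
)

```text
t: 17.38
eef_pos: [0.4443, -0.2113, 0.0136]
ee_rot: [3.142, -0.0, -2.961]
force: [-0.0, -0.1, 0.7]
width: 0.0394
gripper_force: 15.0
```

Emit:
move_arm(
  rows="0 0 0 0 0 0 0.06;0 0 0 0 0 0 0.06;0 0 0 0 0 0 0.06;0 0 0 0 0 0.003 0.06;0 0 0 0 0 0 0.06;0 0 0 0 0 0 0.06",
)

```text
t: 18.12
eef_pos: [0.4442, -0.2111, 0.0105]
ee_rot: [3.142, -0.0, -2.961]
force: [1.1, 0.0, -0.3]
width: 0.0601
gripper_force: 0.0
```

Emit:
move_arm(
  rows="0 0 0 0 0 0 0.03;0 0 0 0 0 0 0.03;0 0 0 0 0 0 0.03;0 0 0 0 0 0 0.03;0 0 0 0 0 -0.02 0.03;0 0 0 0 0 0 0.03;0 0 0 0 0 0 0.03",
)

```text
t: 19.0
eef_pos: [0.4441, -0.211, 0.0303]
ee_rot: [3.141, 0.0, -2.961]
force: [-0.1, -0.5, -0.6]
width: 0.0397
gripper_force: 15.0
```

```bash
python3 - <<'E'
from h import *
s=FOOT-.138*PX+.0015*np.array([-PX[1],PX[0]]); delta([*s,.0202],-169.7)
E
```

```text
t 19.0 pos [ 0.4441 -0.211   0.0303] F [-0.1 -0.5 -0.6] w 0.0397
shift [-0.0196 -0.0597  0.0101] dist/62mm 1.0 turn [0. 0. 0.]
```

Emit:
move_arm(
  rows="0 0 0 -0.01 -0.03 0 0.03;0 0 0 -0.01 -0.03 0 0.03;0 0 0 0 0 0 0.03;0 0 0 0 0 0.005 0.03;0 0 0 0 0 0.005 0.03;0 0 0 0 0 0 0.03;0 0 0 0 0 0 0.03",
)

```text
t: 19.88
eef_pos: [0.4747, -0.2662, 0.0206]
ee_rot: [3.142, -0.0, -2.96]
force: [-0.6, 1.1, -0.2]
width: 0.0396
gripper_force: 15.0
```

```bash
cat > tilt.py <<'E'
from h import *
PYv=np.array([-PX[1],PX[0]])
yy,xx=np.mgrid[0:400,0:640];uv=np.c_[xx.ravel(),yy.ravel()]
n="scene";D=[]
for i in range(4): p,d=arm.grab_frame(n);D.append(d)
s=arm.get_state();print(s["eef_pos"],s["force"])
w=world(n,np.median(D,0),uv);hsv=cv2.cvtColor(p,cv2.COLOR_BGR2HSV).reshape(-1,3)
r=w[:,:2]-FOOT;a=r@PX;l=r@PYv
m=(a>-.22)&(a<0)&(abs(l)<.035)&(w[:,2]<.04)&(hsv[:,0]>7)&(hsv[:,0]<23)&(hsv[:,1]>60)
for x0 in np.arange(-.2,0,.01):
    k=m&(a>=x0)&(a<x0+.01)
    if k.sum()>2: print(round(x0,3),k.sum(),np.round(np.percentile(w[k,2],[10,50,90])*1000,1))
E
python3 tilt.py
```

```text
[ 0.47480686 -0.26643636  0.02074303] [ 0.03024889  0.42359311 -0.76975459]
-0.15 14 [16.5 17.9 19.2]
-0.14 13 [17.4 19.3 19.6]
-0.13 11 [17.2 17.6 31.5]
-0.12 5 [16.4 18.9 20. ]
-0.11 4 [18.4 18.7 19. ]
```

Level now, with no contact. Lower 0.5 mm and slide in.

Emit:
move_arm(
  rows="0 0 0 0 0 0.0005 0.03;0 0 0 -0.005 0 0 0.03;0 0 0 -0.005 0 0 0.03;0 0 0 -0.005 0 0 0.03;0 0 0 -0.005 0 0 0.03;0 0 0 -0.005 0 0 0.03;0 0 0 -0.005 0 0 0.03;0 0 0 0 0 0 0.03",
)

```text
t: 21.08
eef_pos: [0.5047, -0.2611, 0.02]
ee_rot: [-3.141, 0.0, -2.961]
force: [1.0, 0.2, -0.1]
width: 0.0397
gripper_force: 15.0
```

Emit:
move_arm(
  rows="0 0 0 -0.005 0 0 0.03;0 0 0 -0.006 0 0 0.03;0 0 0 -0.006 0 0 0.03;0 0 0 -0.006 0 0 0.03;0 0 0 -0.006 0 0 0.03;0 0 0 -0.006 0 0 0.03;0 0 0 -0.006 0 0 0.03;0 0 0 0 0 0 0.03",
)

```text
t: 22.08
eef_pos: [0.545, -0.2537, 0.02]
ee_rot: [-3.142, 0.0, -2.961]
force: [-0.8, -0.1, 0.1]
width: 0.0396
gripper_force: 15.0
```

```bash
python3 - <<'E'
from h import *
for i in range(4):
    arm.grab_frame("top"); s=arm.get_state(); print(np.round(s["eef_pos"],4),np.round(s["force"],2))
delta([*(FOOT-.067*PX),.02],-169.7)
E
```

```text
[ 0.5446 -0.2537  0.0199] [-0.1   1.   -1.69]
[ 0.5444 -0.2537  0.0199] [-0.43 -0.98 -0.04]
[ 0.5443 -0.2537  0.02  ] [-0.03  0.24 -0.28]
[ 0.5443 -0.2538  0.02  ] [-0.25 -0.83 -0.78]
t 22.27 pos [ 0.5443 -0.2538  0.02  ] F [-0.3 -0.8 -0.8] w 0.0399
shift [ 0.0003 -0.0012  0.    ] dist/62mm 0.0 turn [ 0. -0.  0.]
```

Both shims are in with no force on them. Release, back off, rise and close the fingers.

Emit:
move_arm(
  rows="0 0 0 0 0 0 0.06;0 0 0 0 0 0 0.06;0 0 0 0 0 0 0.06;0 0 0 0 0 -0.01 0.06;0 0 0 0.02 0 -0.03 0.06;0 0 0 0.02 0 -0.04 0.03;0 0 0 0 0 -0.04 0.0;0 0 0 0 0 0 0.0",
)

```text
t: 23.28
eef_pos: [0.5073, -0.2617, 0.1446]
ee_rot: [-3.138, 0.007, -2.961]
force: [-0.1, -0.1, -0.0]
width: 0.0357
gripper_force: 0.0
```

```bash
python3 tilt.py; python3 - <<'E'
from h import *
p,d=arm.grab_frame("scene");cv2.imwrite("pics/s5.png",cv2.resize(p[0:280,150:400],None,fx=2.1,fy=2.1))
delta([*(FOOT-.005*PX),.075],-169.7)
E
```

```text
[ 0.50468326 -0.26072478  0.13942384] [ 0.01276538 -0.22045561  0.34334839]
t 23.52 pos [ 0.5046 -0.2607  0.1391] F [0.  0.7 0.2] w 0.0154
shift [-0.1021 -0.0015  0.0639] dist/62mm 1.9 turn [ 0.  -0.1  0. ]
```

View pics/s5.png

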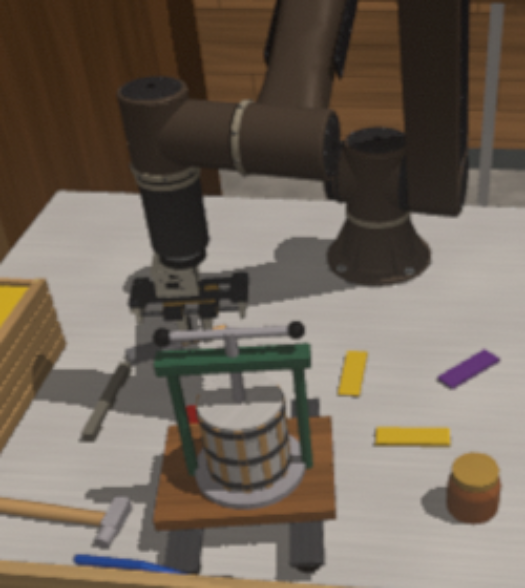

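The arm's column stands clear of the screw frame. The press (lug at crop (192,412)) is unmoved. Go over the lug.

Emit:
move_arm(
  rows="0 0 0 -0.03 0 0 0;0 0 0 -0.04 -0.0015 0 0;0 0 0 -0.032 0 0 0;0 0 0 0 0 0.02 0;0 0 0 0 0 0.03 0;0 0 0 0 0 0.014 0;0 0 0 0 0 0 0;0 0 0 0 0 0 0",
)

```text
t: 24.52
eef_pos: [0.6064, -0.2443, 0.0769]
ee_rot: [-3.141, 0.001, -2.961]
force: [-0.3, 0.2, 0.4]
width: 0.0004
gripper_force: 0.0
```

Emit:
move_arm(
  rows="0 0 0 0 0 0.008 0;0 0 0 0 0 0.004 0;0 0 0 0 0 0.002 0;0 0 0 0 0 0 0;0 0 0 0 0 0 0",
)

```text
t: 25.15
eef_pos: [0.6059, -0.2441, 0.0622]
ee_rot: [-3.141, 0.0, -2.961]
force: [0.7, -0.3, 0.2]
width: 0.0002
gripper_force: 0.0
```

Emit:
move_arm(
  rows="0 0 0 0 0 0.002 0;0 0 0 0 0 0.001 0;0 0 0 0 0 0.001 0;0 0 0 0 0 0.001 0;0 0 0 0 0 0 0;0 0 0 0 0 0 0",
)

```text
t: 25.9
eef_pos: [0.6058, -0.2443, 0.0572]
ee_rot: [-3.141, -0.0, -2.961]
force: [-1.2, -1.7, 2.5]
width: 0.0005
gripper_force: 1.2
```

Emit:
move_arm(
  rows="0 0 0 0 0 0.001 0;0 0 0 0 0 0.001 0;0 0 0 0 0 0 0;0 0 0 0 0 0 0",
)

```text
t: 26.4
eef_pos: [0.6059, -0.2443, 0.0568]
ee_rot: [-3.141, 0.001, -2.96]
force: [-5.5, 0.6, 13.7]
width: 0.0001
gripper_force: 7.1
```

Emit:
move_arm(
  rows="0 0 0 0 0 0 0;0 0 0 0 0 0 0;0 0 0 0 0 0 0;0 0 0 0 0 0 0",
)

```text
t: 26.9
eef_pos: [0.6058, -0.2443, 0.0568]
ee_rot: [-3.141, 0.0, -2.96]
force: [-4.4, 0.9, 13.9]
width: 0.0005
gripper_force: 7.1
```

Emit:
move_arm(
  rows="0 0 0 0 0 -0.002 0;0 0 0 0 0 -0.003 0;0 0 0 0 0 -0.01 0;0 0 0 0 0 -0.04 0;0 0 0 0.02 0 -0.05 0;0 0 0 0.05 0 -0.03 0;0 0 0 0.04 0.04 0 0;0 0 0 0 0.06 0 0",
)

```text
t: 27.9
eef_pos: [0.4774, -0.1658, 0.191]
ee_rot: [3.141, 0.001, -2.965]
force: [2.4, 0.4, -0.9]
width: 0.0003
gripper_force: 0.0
```

Emit:
move_arm(
  rows="0 0 0 0 0.06 0 0;0 0 0 0 0.06 0 0;0 0 0 0 0.06 0 0;0 0 0 0 0.06 0 0;0 0 0 0 0.06 0 0;0 0 0 0 0.06 0 0;0 0 0 0 0 0 0;0 0 0 0 0 0 0",
)

```text
t: 28.9
eef_pos: [0.4147, 0.1888, 0.1902]
ee_rot: [-3.142, -0.0, -2.96]
force: [-0.8, -0.8, -0.7]
width: 0.0004
gripper_force: 0.0
```

```bash
python3 - <<'E'
from h import *
p,d=arm.grab_frame("top");PYv=np.array([-PX[1],PX[0]])
print(blob("top",p,(0,200,60),(5,255,255),(415,192),.05))
hsv=cv2.cvtColor(p,cv2.COLOR_BGR2HSV)
k=cv2.inRange(hsv[205:240,400:435],(8,60,60),(22,170,255));ys,xs=np.where(k)
w=onplane("top",np.c_[xs+400,ys+205],.018)[:,:2]-FOOT
print(len(xs),"along",np.percentile(w@PX,[0,1,50,100]),"lat",np.percentile(w@PYv,[1,99]))
print(np.round(np.median(world("top",d,np.c_[xs+400,ys+205])[:,2]),4))
a=cv2.resize(p[140:240,360:460],None,fx=4,fy=4,interpolation=2);b=cv2.resize(p[80:280,160:360],None,fx=2,fy=2)
cv2.imwrite("pics/f.png",np.hstack([a,b]))
E
```

```text
(423, array([ 617.2, -241.3]), 9.8, array([74.2, 48.1]))
361 along [-0.09932457 -0.09819041 -0.06306743 -0.02116078] lat [-0.01732951  0.0238133 ]
0.0174
```

View pics/f.png

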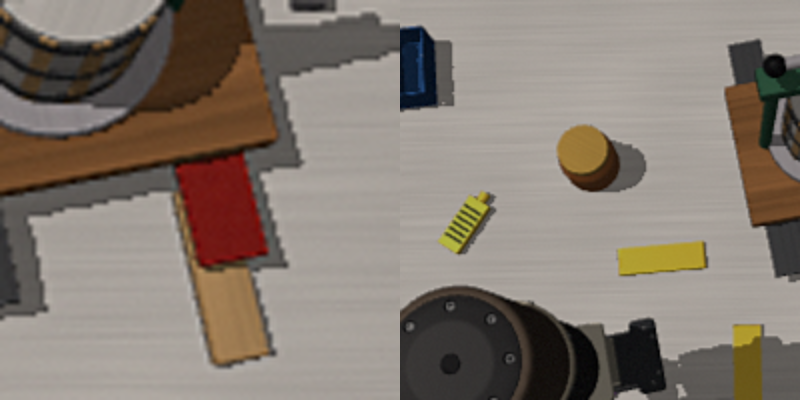

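The two shims lie stacked under the foot (crop (235,315), top about 17.4 mm up, tip about 32 mm past the foot's centre). The press, jar and cage are where they were. Handing in.

```bash
python3 -c "
from station import arm
print(arm.job_done())"
```

```text
the job is handed in; nothing more can be done
None
```

Job handed in at about 29 s: both shims lie flat, one on the other, about 32 mm past the middle of the foot, and the red lug held firm at about 14 N before I let go; the press, jar, queen cage and reducer were left alone.

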